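# Clamp a glued-up rail to the set force

### The arm

A 7-joint arm with a two-finger parallel gripper is mounted at the origin on the work surface. World frame = base frame: x ahead of the robot, y to its left, z up, the work surface at z = 0. Lengths are in m, angles in rad, forces in N, time in s.
With the tool pointing down it reaches from about 0.425 to 0.95 m from the base axis. Payload 4.7 kg.
Tool frame: the origin (TCP) lies at the centre of the arm's flange, where the gripper is bolted on; the fingertips stand 173 mm ahead of it and the grasp point (between the pads) lies 155 mm ahead of it; z points along the fingers, y is the line along which they close (so a half turn about z gives the same grasp; the last joint's range is limited). The gripper opens to 85 mm and grips with 20 to 120 N. Pads are 22 mm wide; open, the fingers measure 114 mm over their backs; the gripper's body (76 mm by 85 mm) begins 54 mm behind the grasp point. The pads swing forward as they close: fully open they stand 13 mm farther back than shut.
Start: joints at [1.106, 0.469, -0.049, 1.532, 0.024, 1.141, -0.082], TCP at [0.285, -0.612, 0.405] pointing down, gripper open.
Joint ranges: [-2.59, 2.59], [-0.33, 1.99], [-1.39, 1.29], [0.1, 2.45], [-1.04, 4.18], [0.21, 1.99], [-2.66, 2.66]. Speed limits (rad/s): [2.57, 2.57, 3.14, 3.14, 3.14, 3.14, 3.14].

### API

Orientations are given as a unit quaternion [w, x, y, z].
In Python, from cell import * gives the robot as it stands.
- The arm moves only by the tool carry_out, never from a script. Its argument "plan" is one flat list of numbers, 4 for each row, row after row: the shift along the world's x, y, z in m, then the turn about the world's z in degrees. In form: [dx, dy, dz, twist, dx, dy, dz, twist, ...]. A call has 1 to 5 rows; each row shifts and turns the commanded pose from where the row before left it; what a row does not reach is not made up. A row lasts 1/8 s, in which the tool goes at most 62.5 mm and 10.7 degrees, less where a joint would pass 70% of its speed; a pose out of reach is approached as far as the arm can. A call is refused whole if a number of a shift passes 0.0625 or a number of a turn 10.7, either way. A call with a gripper value outside its range is refused whole. "hand" is the closure, from 0 (fully open) to 1 (shut), set as the call begins (left out, the last holds). The fingers move at their own pace and stop on an object; "squeeze" is the grip in N (left out, the last holds). Time passes only in rows, so rows that do not move let the fingers close. It gives the time, the measured TCP pose, the force, the opening and the grip force at its end, in the units of the state.
- read_state(): the state, without advancing time (a new reading comes with each control period).
- snapshot(name): name is "scene" or "side" or "wrist"; returns a dict with "frame" (400x640x3 uint8, blue, green, red), "depth" (400x640 float32, m along the optical axis (not along the pixel's ray), 0 where there is no reading), "camera_matrix" (3x3 intrinsics, pixels), "world_to_cam" (4x4, takes a point from world to camera coordinates); the wrist camera has in their place "mount" (4x4, takes a point from camera to tool coordinates, whose origin is the TCP and whose axes are the flange's). Camera axes: x right, y down, z forward; pixel columns grow to the right and rows downward; lengths in m; the calibration is good to about 2 mm. The wrist camera is an equidistant fisheye: a pixel r from the principal point sees the ray r / f radians off the axis. A picture is of the moment at which its call begins: read the wrist's pose just before it.
- job_done(): hands the job in; it is judged then, once.
The state is a dict: "t": time; "qpos": joint angles; "dq": joint speeds; "tau": joint torques, N m; "tool_pos": TCP position; "ee_rot": TCP orientation; "wrist_force": force on the tool from outside, world axes, zero at the start; "ft_torque": the same for the moment, N m; "gripper_width": finger opening in m; "grip_force": force on a finger pad.
Only numpy, scipy, OpenCV 4.12 (cv2) and the standard library are available. Lean on these libraries where they do the work, as an engineer would, in place of code of your own. Each camera call takes 0.05 s, during which the arm holds its last target. There are 200 camera calls.

### The job

Slide the glued-up wooden rail lengthwise under the bench clamp's pad, between the two guides, until its end is home against the steel end stop. Then crank the clamp's handle clockwise onto the rail until the red tab springs out of its grey housing on the spindle, stop there without over-tightening, and let go. Do not shove the glue bottle, the hammer or the tray.

Things in the scene. Friction and masses are not known exactly. Their poses are not given: they have to be found in the camera images.
- clamp: Green steel bench clamp fixed to the bench. Origin: on the vertical spindle axis, at bench level; z up. Base 110 (x) by 250 mm (y from -95 to +155), 18 high. Column at y +113 to +153; from it an arm (x -22 to +22, z 92 to 128 mm) reaches over the spindle to y -32. The rail goes in from the -y side, moving to +y, lying along y. Rail home: its centre at x 0, y -64.
- bed (a point): Point on the bed under the spindle, clamp frame 0, 0, 24 mm. Aluminium guides, inner faces at x -26 and +26, run from y -58 to +36, tops at z 38. Between them and out to y -95 the rail rests on a worn cork liner whose top is 22.8 to 25.2 mm above the bench (differs each time; z of this point does not show it).
- stop (a point): Centre of the end stop's face (clamp frame 0, +36, 39 mm; the stop is 60 mm wide, z 18 to 60), which the rail's end must touch. Same axes as the clamp.
- rail: Loose straight rail, two glued wood strips, 200 mm long (its y axis), 44 mm wide (x), 30 mm thick (z), 0.18 kg. Origin at the centre of its underside. Both ends alike.
- pad: Orange pressure pad, 36 mm diameter, 10 thick; origin: centre of its underside, at the start 4 to 11 mm above the rail's top. Goes down 12 mm per clockwise turn. Sprung, 15 N/mm: on the rail, each degree of crank adds 0.5 N. The tab lets go at about 80 N (about 150 degrees after touching); over 115 N (a further 65 degrees) the glued joint is crushed.
- crank (a joint): Crank angle, rad; grows clockwise from above = tightening. At 0 the knob is at clamp +y, at pi/2 at clamp +x. Starts between -1 and 1. 4.5 to 9 rad of turning bring out the tab. Stiff screw: 0.25 N m (4.5 N at the knob), rising to 0.4 N m (7.5 N) at the set force; it stays where it is left, and the crank keeps its height.
- knob_mid (a point): Middle of the upright black knob on the crank: round, 26 mm diameter, z 150 to 198 mm, this point at z 176, 55 mm from the spindle axis. The knob spins freely on the crank, so a gripper holding it can keep its yaw while going round the circle. Top of the crank plate under it: z 150 mm.
- tab (a joint): How far the red indicator tab stands out of its grey housing, towards clamp +x, in m: 0 in, 0.014 out. It is sprung and snaps out all at once when the clamp force reaches the set value; it does not go back by itself.
- tab_tip (a point): Middle of the outer face of the red tab (28 mm wide, 16 high) on the grey housing that hangs on the spindle at the arm's +x side and sinks with it: clamp frame x +62 mm when in (level with the housing's face), +76 when out, y 0, z 30 mm above the pad's underside before the pad touches. From above the crank can hide it in passing.
- glue: White glue bottle, 56 mm diameter, 150 mm tall, upright; origin at its foot. Leave alone.
- hammer: Hammer 240 mm long lying on the bench along y. Leave alone.
- tray: Grey open tray of dowels, 100 x 90 x 40 mm; origin under its centre. Leave alone.
Things that resemble listed ones, but are neither listed nor needed, are in the scene too. What is meant by the rail is not blue or pink, and is the larger of those in its own colour.

How it is judged:
By the outcome, as a careful person would: the job done as asked, in the order asked, and still so for the second after the job is handed in, with the robot touching nothing.
It also fails if it takes over 72 s, if anything falls off the work surface, if the arm or the gripper's body presses on something with over 40 N, if the wrist force passes 120 N, or if a joint passes its speed limit or range.

## Working session

There is one attempt and no reset: what is moved stays moved. The work goes in short steps, Python scripts to look and compute and a tool call to move; the robot and the scene stay as the last step left them, time stands still between calls to the robot, and variables do not carry over. Pictures are saved under pics/ and viewed, at most 10 in all, crops included, and the job is handed in when it is done.

Besides the shell and the picture viewer there is one more tool, called after "Emit:" in YAML: its name, and indented under it one key for each argument. carry_out: Moves the arm, as the interface text tells. Its arguments: {"type":"object","properties":{"plan":{"type":"array","items":{"type":"number"}},"hand":{"type":"number"},"squeeze":{"type":"number"}},"required":["plan"]}

```bash
ls; mkdir -p pics
python3 - <<'E'
from cell import *
import cv2,numpy as np
s=read_state();print({k:np.round(v,3) for k,v in s.items()})
for n in("scene","side"):
    d=snapshot(n);cv2.imwrite(f"pics/{n}0.png",d["frame"]);np.savez(f"{n}0.npz",**d)
    T=np.linalg.inv(d["world_to_cam"]);print(n,d["camera_matrix"].round(1).tolist(),T.round(3).tolist())
E
```

```text
pics
{'t': np.float64(0.0), 'qpos': array([ 1.106,  0.469, -0.049,  1.534,  0.024,  1.141, -0.082]), 'dq': array([-0.001,  0.   , -0.   ,  0.   , -0.001,  0.   , -0.   ]), 'tau': array([-0.0000e+00, -5.1031e+01, -4.6000e-02, -2.3772e+01,  1.1000e-02,
        7.0000e-03, -0.0000e+00]), 'tool_pos': array([ 0.285, -0.612,  0.404]), 'ee_rot': array([-0.001,  0.976,  0.216, -0.   ]), 'wrist_force': array([-0.489,  0.244, -0.682]), 'ft_torque': array([0.053, 0.026, 0.003]), 'grip_force': np.float64(0.0), 'gripper_width': np.float64(0.085)}
scene [[396.8, 0.0, 317.4], [0.0, 396.8, 197.1], [0.0, 0.0, 1.0]] [[-0.895, 0.245, -0.372, 0.923], [0.446, 0.506, -0.738, 0.737], [0.007, -0.827, -0.562, 0.736], [0.0, 0.0, 0.0, 1.0]]
side [[442.6, 0.0, 313.2], [0.0, 442.6, 198.0], [0.0, 0.0, 1.0]] [[-0.784, -0.469, 0.406, 0.052], [-0.621, 0.588, -0.519, 0.558], [0.005, -0.659, -0.752, 0.989], [0.0, 0.0, 0.0, 1.0]]
```

View pics/scene0.png

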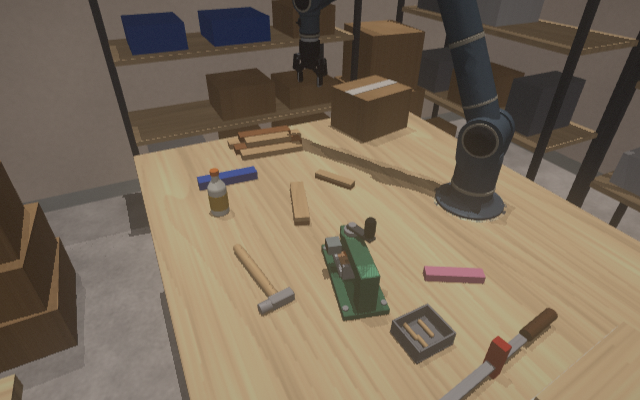

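View pics/side0.png

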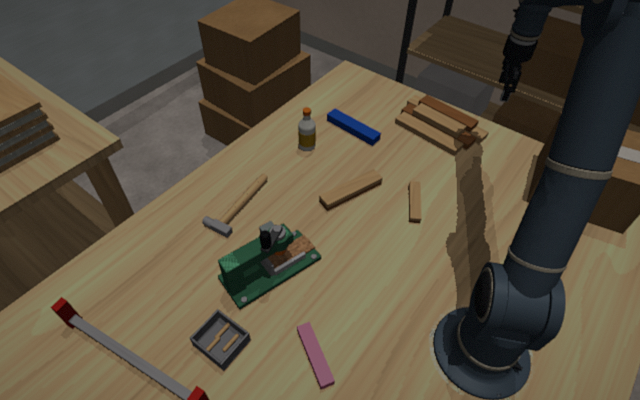

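The scene view shows the rail at about (300,202), a smaller decoy at (335,180), the clamp at (352,270) with its knob at (370,229), the glue at (218,195), the hammer at (262,280) and the tray at (422,330). The side view shows the rail at (350,190), the clamp at (268,262) and the knob at (266,237).

```bash
cat > h.py <<'E'
import numpy as np,cv2
def cloud(d):
    K=d["camera_matrix"];T=np.linalg.inv(d["world_to_cam"]);z=d["depth"]
    v,u=np.mgrid[:z.shape[0],:z.shape[1]]
    P=np.stack([(u-K[0,2])/K[0,0]*z,(v-K[1,2])/K[1,1]*z,z,np.ones_like(z)],-1)@T.T
    P=P[...,:3].copy();P[z<=0]=np.nan;return P
def proj(d,p):
    q=d["world_to_cam"]@np.append(p,1);q=d["camera_matrix"]@q[:3];return q[:2]/q[2]
def rect(xy):
    (c,s,a)=cv2.minAreaRect((np.asarray(xy)*1000).astype(np.float32));return np.round(c,1),np.round(s,1),round(a,1)
E
python3 - <<'E'
from h import *
for n,box,cb in(("scene",(285,175,315,228),(315,210,392,322)),("side",(315,168,386,212),(215,218,325,310))):
    d=dict(np.load(f"{n}0.npz"));P=cloud(d);hsv=cv2.cvtColor(d["frame"],cv2.COLOR_BGR2HSV)
    a=box;R=P[a[1]:a[3],a[0]:a[2]].reshape(-1,3)
    print(n,"table z",np.nanmedian(P[150:330,150:400,2]))
    t=R[(R[:,2]>.02)&(R[:,2]<.05)];print("rail top z",np.median(t[:,2]),len(t))
    t=t[abs(t[:,2]-np.median(t[:,2]))<.004];print(rect(t[:,:2]))
    a=cb;R=P[a[1]:a[3],a[0]:a[2]].reshape(-1,3);H=hsv[a[1]:a[3],a[0]:a[2]].reshape(-1,3)
    g=(H[:,0]>50)&(H[:,0]<90)&(H[:,1]>90)
    for lo,hi in((.013,.023),(.123,.133)):
        t=R[g&(R[:,2]>lo)&(R[:,2]<hi)];print("green",lo,len(t),rect(t[:,:2]), cv2.boxPoints(cv2.minAreaRect((t[:,:2]*1000).astype(np.float32))).round(0).tolist())
    t=R[(R[:,2]>.19)&(R[:,2]<.205)];print("knob top",len(t),t.mean(0),rect(t[:,:2]))
    t=R[(R[:,2]>.16)&(R[:,2]<.19)];print("knob side",len(t),rect(t[:,:2]))
    # obstacles
ob={"glue":(205,168,230,216),"hammer":(230,240,298,315),"tray":(388,303,456,360)}
d=dict(np.load("scene0.npz"));P=cloud(d)
for k,a in ob.items():
    R=P[a[1]:a[3],a[0]:a[2]].reshape(-1,3);t=R[R[:,2]>.012];print(k,rect(t[:,:2]),np.nanmax(t[:,2]))
E
```

```text
scene table z -0.0008800965759953594
rail top z 0.028396764581130607 550
(array([ 511.6, -210.3]), array([204.8,  43.8]), 71.0)
green 0.013 0 (array([0., 0.]), array([0., 0.]), 0.0) [[0.0, 0.0], [0.0, 0.0], [0.0, 0.0], [0.0, 0.0]]
green 0.123 0 (array([0., 0.]), array([0., 0.]), 0.0) [[0.0, 0.0], [0.0, 0.0], [0.0, 0.0], [0.0, 0.0]]
knob top 74 [0.50195084 0.16516351 0.19507353] (array([500.2, 164.1]), array([18.8, 23.6]), 78.8)
knob side 121 (array([506.7, 167.7]), array([15.8, 26. ]), 40.7)
side table z 0.0009515178132080693
rail top z 0.030139813681674177 888
(array([ 511.5, -212.2]), array([201.4,  50.3]), 70.9)
green 0.013 1349 (array([519.2, 139. ]), array([245.4, 108.6]), 74.8) [[435.0, 35.0], [539.0, 6.0], [604.0, 243.0], [499.0, 272.0]]
green 0.123 778 (array([526.1, 168.9]), array([180.5,  44.5]), 73.1) [[479.0, 89.0], [521.0, 76.0], [574.0, 249.0], [531.0, 262.0]]
knob top 91 [0.49720974 0.16266535 0.19678703] (array([498.8, 162.3]), array([24.8, 22.4]), 27.5)
knob side 85 (array([494.6, 164.6]), array([25.2, 14.8]), 49.0)
glue (array([ 732.4, -374.1]), array([229.2,  80.9]), 73.2) 0.15081871982807893
hammer (array([739.3,  26.6]), array([ 87.7, 241.7]), 7.6) 0.028501448388836836
tray (array([478.5, 331.7]), array([102.8, 139.4]), 2.2) 0.04310568795360603
```

Run:
```python
from h import *
for n,cb in(("scene",(315,210,395,322)),("side",(210,215,330,315))):
    d=dict(np.load(f"{n}0.npz"));P=cloud(d);hsv=cv2.cvtColor(d["frame"],cv2.COLOR_BGR2HSV)
    a=cb;R=P[a[1]:a[3],a[0]:a[2]].reshape(-1,3);H=hsv[a[1]:a[3],a[0]:a[2]].reshape(-1,3);B=d["frame"][a[1]:a[3],a[0]:a[2]].reshape(-1,3).astype(int)
    g=(B[:,1]>B[:,2]*1.25)&(B[:,1]>B[:,0]*1.05)
    for lo,hi in((.012,.023),(.123,.133)):
        t=R[g&(R[:,2]>lo)&(R[:,2]<hi)];print(n,"green",lo,len(t),rect(t[:,:2]) if len(t) else "")
    # clamp frame slices
    th=np.radians(-16);o=np.array([.510,.110]);x=np.array([np.cos(th),np.sin(th)]);y=np.array([-x[1],x[0]])
    Q=np.c_[(R[:,:2]-o)@x,(R[:,:2]-o)@y,R[:,2]]
    # plate corners/green base extents in clamp frame
    t=Q[g&(abs(Q[:,2]-.018)<.006)]; print("base x",np.percentile(t[:,0],[1,99]),"y",np.percentile(t[:,1],[1,99]))
    t=Q[g&(abs(Q[:,2]-.128)<.006)]; print("arm x",np.percentile(t[:,0],[1,99]),"y",np.percentile(t[:,1],[1,99]))
    cv2.imwrite(f"pics/{n}1.png",cv2.resize(d["frame"][a[1]:a[3],a[0]:a[2]],None,fx=5,fy=5,interpolation=2))
cv2.imwrite("pics/both1.png",np.hstack([cv2.resize(cv2.imread(f"pics/{n}1.png"),(400,500)) for n in("scene","side")]))
```

```text
scene green 0.012 317 (array([529.9, 166.5]), array([186.6, 103.8]), 75.1)
scene green 0.123 545 (array([534.7, 187.8]), array([141.3,  40.8]), 73.9)
base x [-0.04899798  0.05488343] y [0.02757562 0.15089614]
arm x [-0.01637927  0.02184828] y [0.01892217 0.15015427]
side green 0.012 1446 (array([519.2, 138.9]), array([245.6, 108.6]), 74.8)
side green 0.123 804 (array([528.8, 167.9]), array([181.4,  49.7]), 72.8)
base x [-0.05255224  0.04736748] y [-0.09114223  0.15243078]
arm x [-0.02171732  0.02086141] y [-0.02887641  0.15069649]
```

View pics/both1.png

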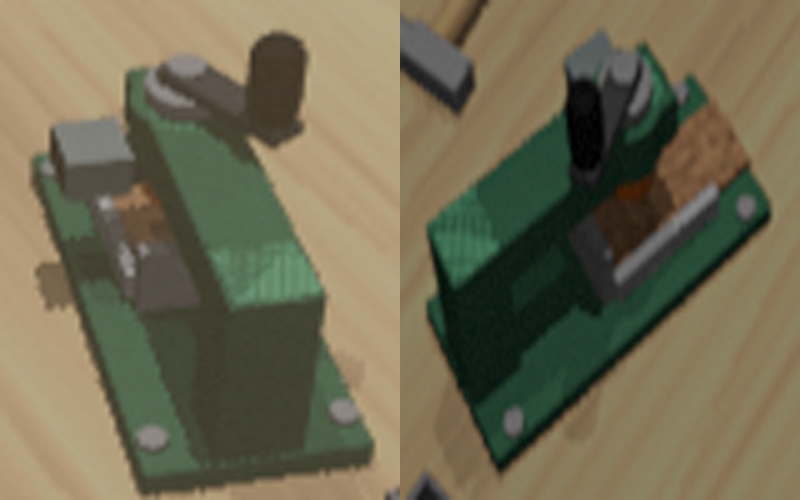

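The close-up confirms the knob is towards clamp +y. The tab is hidden inside the grey housing on the +x side, and the cork lies open towards the rail. Clamp origin is about (0.510, 0.110) with yaw about -15.2°. The rail centre is (0.5115, -0.211) with yaw -19°.

Emit:
carry_out:
  plan: [0.0214,0.0363,-0.0154,4.6,0.0214,0.0363,-0.0154,4.6,0.0214,0.0363,-0.0154,4.6,0.0214,0.0363,-0.0154,4.6,0.0214,0.0363,-0.0154,4.6]
  hand: 0
  squeeze: 60

```text
t: 0.72
tool_pos: [0.3924, -0.429, 0.327]
ee_rot: [-0.0, 0.913, 0.408, -0.0]
wrist_force: [0.9, -0.8, -0.4]
gripper_width: 0.0852
grip_force: 0.0
```

Emit:
carry_out:
  plan: [0.0214,0.0363,-0.0154,4.6,0.0214,0.0363,-0.0154,4.6,0.0214,0.0363,-0.0154,4.6,0.0214,0.0363,-0.0154,4.6,0.0209,0.0363,-0.0154,4.6]

```text
t: 1.35
tool_pos: [0.4989, -0.2477, 0.25]
ee_rot: [-0.0, 0.814, 0.581, -0.0]
wrist_force: [0.8, -1.8, -0.3]
gripper_width: 0.0853
grip_force: 0.0
```

Emit:
carry_out:
  plan: [0,0,0,0,0,0,0,0]

```text
t: 1.6
tool_pos: [0.4982, -0.2495, 0.2505]
ee_rot: [-0.0, 0.815, 0.58, -0.0]
wrist_force: [-0.7, -0.9, 0.3]
gripper_width: 0.0852
grip_force: 0.0
```

Emit:
carry_out:
  plan: [0,0,-0.025,0,0,0,-0.025,0,0,0,-0.0245,0,0,0,0,0]

```text
t: 2.1
tool_pos: [0.4971, -0.2503, 0.175]
ee_rot: [-0.001, 0.815, 0.579, -0.001]
wrist_force: [0.0, 0.5, 0.8]
gripper_width: 0.0855
grip_force: 0.0
```

Emit:
carry_out:
  plan: [0,0,0,0,0,0,0,0,0,0,0,0,0,0,0,0,0,0,0,0]
  hand: 1

```text
t: 2.72
tool_pos: [0.4991, -0.2493, 0.1777]
ee_rot: [0.001, 0.814, 0.58, 0.001]
wrist_force: [-0.3, -0.8, 6.4]
gripper_width: 0.0426
grip_force: 63.0
```

Emit:
carry_out:
  plan: [0,0,0.02,0,0,0,0.03,0,0,0,0,0]

```text
t: 3.1
tool_pos: [0.4992, -0.2492, 0.2282]
ee_rot: [0.002, 0.814, 0.58, 0.001]
wrist_force: [0.3, 0.6, -1.1]
gripper_width: 0.0429
grip_force: 62.1
```

Run:
```python
from cell import *
from h import *
print(read_state()["tool_pos"])
im=[]
for n in("scene","side"):
    d=snapshot(n);np.savez(f"{n}2.npz",**d);u,v=proj(d,[.505,-.23,.06]).astype(int);print(n,u,v)
    P=cloud(d);a=d["frame"];im.append(cv2.resize(a[max(v-70,0):v+70,max(u-70,0):u+70],(400,400)))
cv2.imwrite("pics/lift.png",np.hstack(im))
```

```text
[ 0.49919612 -0.24915745  0.22818383]
scene 297 186
side 357 176
```

View pics/lift.png

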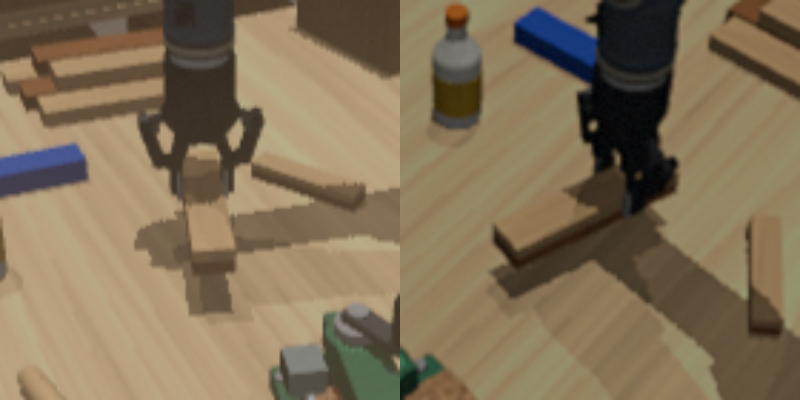

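The rail hangs level in the gripper, held near its rear end: front end at about (212,265) in the left crop and (505,245) in the right one.

```bash
cat >> h.py <<'E'
O=np.array([.510,.110]);TH=np.radians(-15.2);X=np.array([np.cos(TH),np.sin(TH)]);Y=np.array([-X[1],X[0]])
def toclamp(P): 
    D=P[...,:2]-O;return np.stack([D@X,D@Y,P[...,2]],-1)
E
python3 - <<'E'
from h import *
for n in("scene","side"):
    d=dict(np.load(f"{n}2.npz"));P=cloud(d).reshape(-1,3);B=d["frame"].reshape(-1,3).astype(int)
    m=(abs(P[:,0]-.51)<.13)&(abs(P[:,1]+.16)<.12)&(P[:,2]>.06)&(P[:,2]<.1)&(B[:,2]>B[:,0]*1.25)&(B[:,2]>60)
    t=P[m];zt=np.percentile(t[:,2],90);print(n,len(t),"z",np.percentile(t[:,2],[5,50,90]));t=t[abs(t[:,2]-zt)<.005]
    r=rect(t[:,:2]);print(r);A=np.c_[t[:,:2]-t[:,:2].mean(0),np.ones(len(t))];print("slope",np.linalg.lstsq(A,t[:,2],rcond=None)[0].round(3))
    a=np.radians(71);e=np.array([np.cos(a),np.sin(a)]);l=np.array([e[1],-e[0]]);s=t[:,:2]@e;w=t[:,:2]@l
    print("front s",np.percentile(s,99),"lat",np.percentile(w,[2,98]),"tool s,l",np.array([.4992,-.2492])@e,np.array([.4992,-.2492])@l)
print(toclamp(np.array([.4992,-.2492,0])))
E
```

```text
scene 607 z [0.06430287 0.07893322 0.08117172]
(array([ 512.6, -194.9]), array([175.6,  67.5]), 76.4)
slope [ 0.001 -0.003  0.079]
front s 0.06896182549412429 lat [0.53075909 0.57459075] tool s,l -0.0730996063343371 0.5531344570299024
side 658 z [0.07088822 0.07925007 0.08187836]
(array([ 518.2, -192.3]), array([162.5,  48.3]), 71.4)
slope [-0.012  0.004  0.08 ]
front s 0.06666776673664083 lat [0.53007207 0.57455283] tool s,l -0.0730996063343371 0.5531344570299024
[ 0.08375617 -0.34946557  0.        ]
```

Emit:
carry_out:
  plan: [-0.0115,0.0375,-0.005,1,-0.0115,0.0375,-0.005,1,-0.0115,0.0375,-0.005,1,-0.0116,0.0373,-0.005,0.85,0,0,0,0]

```text
t: 3.82
tool_pos: [0.4507, -0.0961, 0.2048]
ee_rot: [-0.002, 0.793, 0.61, -0.001]
wrist_force: [0.8, -0.3, -1.8]
gripper_width: 0.043
grip_force: 61.9
```

Run:
```python
from cell import *
from h import *
s=read_state();p=s["tool_pos"];q=s["ee_rot"];print(p,toclamp(p),2*np.degrees(np.arctan2(q[2],q[1]))-90,s["wrist_force"])
im=[]
for n in("scene","side"):
    d=snapshot(n);np.savez(f"{n}3.npz",**d);u,v=proj(d,[.49,.04,.05]).astype(int)
    im.append(cv2.resize(d["frame"][v-60:v+60,u-60:u+60],(400,400)))
    P=toclamp(cloud(d).reshape(-1,3));B=d["frame"].reshape(-1,3).astype(int)
    m=(abs(P[:,0])<.05)&(P[:,1]>-.19)&(P[:,1]<-.06)&(P[:,2]>.045)&(P[:,2]<.075)&(B[:,2]>B[:,0]*1.25)
    t=P[m];t=t[abs(t[:,2]-np.percentile(t[:,2],80))<.004];print(n,len(t),"z",np.median(t[:,2]),"x",np.percentile(t[:,0],[2,98]),"front",np.percentile(t[:,1],99))
    m=(abs(P[:,0])<.04)&(P[:,1]>-.06)&(P[:,1]<.04)&(P[:,2]>.03)&(P[:,2]<.045);print("guides?",np.percentile(P[m][:,0],[2,50,98]) if m.sum()>3 else m.sum())
cv2.imwrite("pics/pre.png",np.hstack(im))
```

```text
[ 0.45072352 -0.0961228   0.20481891] [-0.00315961 -0.21445356  0.20481891] -14.840734472366492 [ 0.76665534 -0.29613108 -1.75511744]
scene 275 z 0.055918667287576995 x [-0.02586688  0.01671749] front -0.08208876676259454
guides? [0.03026141 0.03547177 0.03899542]
side 549 z 0.05817544116213058 x [-0.02511154  0.01862839] front -0.07668767345804656
guides? [-0.03201003 -0.0282857  -0.02147082]
```

View pics/pre.png

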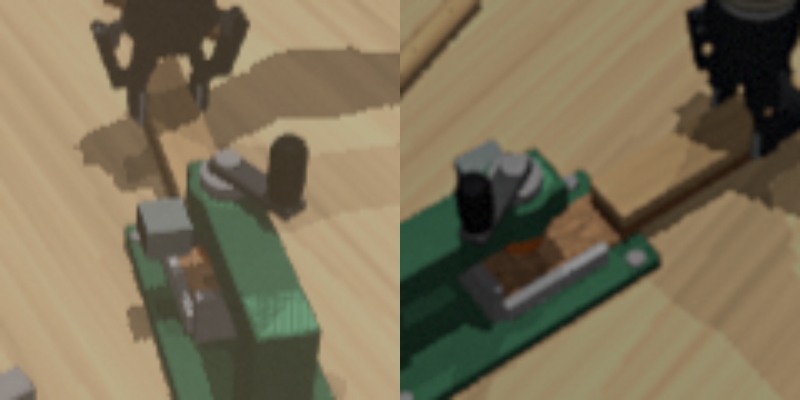

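The front of the rail is at about (615,225) in the right crop, just at the cork's edge and slightly towards -x. I'll check the lateral fit against the guides.

Run:
```python
from h import *
for n in("scene","side"):
    d=dict(np.load(f"{n}3.npz"));P=toclamp(cloud(d).reshape(-1,3));B=d["frame"].reshape(-1,3).astype(int)
    h=lambda m:np.histogram(P[m][:,0]*1000,np.arange(-60,61,3))[0]
    green=(B[:,1]>B[:,2]*1.2);grey=abs(B[:,1]-B[:,2])<15
    for y0,y1 in((-.055,-.03),(-.03,0),(0,.03)):
        m=(P[:,1]>y0)&(P[:,1]<y1)&(P[:,2]>.033)&(P[:,2]<.043);print(n,y0,"guide",[(i*3-60,c) for i,c in enumerate(h(m)) if c])
    for y0,y1 in((-.09,-.06),(-.03,.03),(.06,.11)):
        m=green&(P[:,1]>y0)&(P[:,1]<y1)&(abs(P[:,2]-.018)<.006);print("base x",np.round(np.percentile(P[m][:,0],[1,99]),4) if m.sum()>9 else 0)
    m=green&(abs(P[:,2]-.128)<.005)
    for y0,y1 in((-.03,.02),(.05,.1),(.1,.15)):
        k=m&(P[:,1]>y0)&(P[:,1]<y1);print("arm x",np.percentile(P[k][:,0],[1,99]) if k.sum()>9 else 0)
    m=(abs(P[:,0])<.04)&(P[:,1]>-.19)&(P[:,1]<-.09)&(P[:,2]>.05)&(P[:,2]<.065)&(B[:,2]>B[:,0]*1.25)
    for y0 in(-.16,-.13,-.11,-.095):
        k=m&(abs(P[:,1]-y0)<.012);print("rail",y0,k.sum(),np.percentile(P[k][:,0],[2,98]).round(4))
```

```text
scene -0.055 guide []
scene -0.03 guide [(30, np.int64(7)), (33, np.int64(10)), (36, np.int64(10)), (39, np.int64(1))]
scene 0 guide [(30, np.int64(8)), (33, np.int64(11)), (36, np.int64(10))]
base x 0
base x [0.04   0.0568]
base x [-0.048   0.0572]
arm x [0.01299166 0.02901226]
arm x [-0.01513142  0.02468554]
arm x [-0.01561256  0.02481572]
rail -0.16 81 [-0.0262  0.0168]
rail -0.13 84 [-0.0255  0.0168]
rail -0.11 40 [-0.0178  0.0168]
rail -0.095 12 [0.0082 0.0167]
side -0.055 guide [(-33, np.int64(11)), (-30, np.int64(5)), (-27, np.int64(11)), (-24, np.int64(8)), (-21, np.int64(1))]
side -0.03 guide [(-33, np.int64(11)), (-30, np.int64(14)), (-27, np.int64(8)), (-24, np.int64(9))]
side 0 guide [(-33, np.int64(12)), (-30, np.int64(16)), (-27, np.int64(8)), (-24, np.int64(7))]
base x [-0.0517  0.0504]
base x [-0.0523 -0.0292]
base x [-0.051   0.0278]
arm x [-0.02281015  0.02599186]
arm x [-0.01843532  0.02212859]
arm x [-0.01870051  0.02355322]
rail -0.16 123 [-0.0249  0.0193]
rail -0.13 133 [-0.0251  0.0187]
rail -0.11 137 [-0.0255  0.0188]
rail -0.095 100 [-0.0253  0.018 ]
```

Emit:
carry_out:
  plan: [0.0068,-0.0018,0,0,0,0,0,0,0.0035,0.0129,0,0,0.0035,0.0129,0,0,0.0035,0.0129,0,0]

```text
t: 4.55
tool_pos: [0.4699, -0.0608, 0.2063]
ee_rot: [-0.0, 0.794, 0.608, 0.0]
wrist_force: [-0.5, 0.6, -2.0]
gripper_width: 0.0431
grip_force: 61.9
```

Emit:
carry_out:
  plan: [0,0,0,0,0,0,0,0]

```text
t: 4.8
tool_pos: [0.4696, -0.0622, 0.2062]
ee_rot: [0.0, 0.794, 0.608, -0.0]
wrist_force: [-0.1, 0.3, -1.8]
gripper_width: 0.0431
grip_force: 61.9
```

```bash
cat > look.py <<'E'
from cell import *
from h import *
import sys
s=read_state();p=s["tool_pos"];q=s["ee_rot"];print(p.round(4),toclamp(p).round(4),2*np.degrees(np.arctan2(q[2],q[1]))-90,s["wrist_force"].round(1),s["ft_torque"].round(2))
for n in("scene","side"):
    d=snapshot(n);np.savez(f"{n}{sys.argv[1]}.npz",**d)
    P=toclamp(cloud(d).reshape(-1,3));B=d["frame"].reshape(-1,3).astype(int)
    m=(abs(P[:,0])<.05)&(P[:,1]>-.21)&(P[:,1]<.04)&(P[:,2]>.045)&(P[:,2]<.07)&(B[:,2]>B[:,0]*1.25)
    for y0 in(-.15,-.12,-.09,-.06,-.03,0,.025):
        k=m&(abs(P[:,1]-y0)<.01)
        if k.sum()>15:print(n,y0,k.sum(),"x",np.percentile(P[k][:,0],[2,98]).round(4),"z",np.median(P[k][:,2]).round(4))
    print("front",np.percentile(P[m][:,1],98).round(4),"rear",np.percentile(P[m][:,1],2).round(4))
E
python3 look.py 4
```

```text
[ 0.4696 -0.0622  0.2062] [ 0.0062 -0.1768  0.2062] -15.166858794693312 [-0.1  0.3 -1.8] [-0.01  0.01 -0.03]
scene -0.15 69 x [-0.0155  0.0268] z 0.0572
scene -0.12 68 x [-0.0153  0.0273] z 0.0573
scene -0.09 41 x [0.0086 0.0274] z 0.0566
front 0.0045 rear -0.205
side -0.15 117 x [-0.0166  0.0267] z 0.0584
side -0.12 115 x [-0.0168  0.0268] z 0.0586
side -0.09 123 x [-0.0173  0.0268] z 0.0586
side -0.06 110 x [-0.0166  0.0257] z 0.0583
side -0.03 24 x [-0.0168  0.0082] z 0.0511
front -0.0023 rear -0.1803
```

Emit:
carry_out:
  plan: [-0.0019,0.0005,-0.002,0,0,0,-0.002,0,0,0,0,0]

```text
t: 5.28
tool_pos: [0.4676, -0.0619, 0.202]
ee_rot: [-0.0, 0.794, 0.607, -0.0]
wrist_force: [0.4, 0.2, -1.4]
gripper_width: 0.0428
grip_force: 61.9
```

Emit:
carry_out:
  plan: [0,0,-0.001,0,0,0,0,0]

```text
t: 5.52
tool_pos: [0.4678, -0.0618, 0.2015]
ee_rot: [0.0, 0.794, 0.608, -0.0]
wrist_force: [-1.3, -1.7, 1.7]
gripper_width: 0.0433
grip_force: 62.5
```

Emit:
carry_out:
  plan: [0.0033,0.0121,0,0,0.0033,0.0121,0,0,0.0033,0.0121,0,0,0.0033,0.0121,0,0,0,0,0,0]

```text
t: 6.15
tool_pos: [0.4818, -0.011, 0.2016]
ee_rot: [-0.0, 0.793, 0.609, 0.002]
wrist_force: [0.9, 2.5, 3.1]
gripper_width: 0.0429
grip_force: 62.5
```

Emit:
carry_out:
  plan: [0.0013,0.0048,0,0,0.0013,0.0048,0,0,0,0,0,0]

```text
t: 6.52
tool_pos: [0.4838, -0.0044, 0.2017]
ee_rot: [0.001, 0.795, 0.607, -0.0]
wrist_force: [-1.2, -3.8, 8.5]
gripper_width: 0.0434
grip_force: 63.0
```

Emit:
carry_out:
  plan: [0.0008,0.0029,0.0005,0,0.0008,0.0029,0,0,0,0,0,0]

```text
t: 6.9
tool_pos: [0.4852, 0.0022, 0.2017]
ee_rot: [0.0, 0.794, 0.608, -0.0]
wrist_force: [-0.8, -3.3, 5.3]
gripper_width: 0.0427
grip_force: 62.7
```

Emit:
carry_out:
  plan: [0.0008,0.0029,0,0,0,0,0,0]

```text
t: 7.15
tool_pos: [0.486, 0.005, 0.2018]
ee_rot: [0.0, 0.794, 0.608, -0.0]
wrist_force: [-1.0, -3.2, 4.7]
gripper_width: 0.043
grip_force: 62.7
```

```bash
python3 look.py 5
```

```text
[0.486  0.005  0.2018] [ 0.0043 -0.1076  0.2018] -15.172712883479676 [-1.  -3.2  4.7] [-0.68  0.12 -0.06]
scene -0.15 27 x [-0.0178  0.0036] z 0.0527
scene -0.12 48 x [-0.0179  0.0383] z 0.0533
scene -0.09 51 x [0.0089 0.0388] z 0.054
scene 0 33 x [0.0133 0.0258] z 0.0531
scene 0.025 25 x [0.0131 0.0259] z 0.053
front 0.0285 rear -0.1548
side -0.15 19 x [-0.0187  0.0104] z 0.0559
side -0.09 118 x [-0.0192  0.0258] z 0.0547
side -0.06 109 x [-0.0189  0.0243] z 0.0543
side -0.03 72 x [-0.0188  0.0049] z 0.0545
side 0 58 x [-0.019  -0.0057] z 0.0551
side 0.025 73 x [-0.0194  0.0066] z 0.0547
front 0.0303 rear -0.1654
```

Almost there; continue in small steps until the stop force shows.

Emit:
carry_out:
  plan: [0.0005,0.0019,0,0,0,0,0,0]

```text
t: 7.5
tool_pos: [0.4864, 0.0067, 0.2018]
ee_rot: [0.0, 0.794, 0.607, -0.0]
wrist_force: [-1.4, -2.9, 5.9]
gripper_width: 0.0425
grip_force: 62.9
```

Emit:
carry_out:
  plan: [0.0005,0.0019,0,0,0,0,0,0]

```text
t: 7.75
tool_pos: [0.4867, 0.0075, 0.2018]
ee_rot: [0.0, 0.795, 0.607, -0.001]
wrist_force: [-2.4, -7.2, 7.2]
gripper_width: 0.0427
grip_force: 63.1
```

Emit:
carry_out:
  plan: [0.0005,0.0019,0,0,0,0,0,0]

```text
t: 8.0
tool_pos: [0.4869, 0.0079, 0.2018]
ee_rot: [0.001, 0.795, 0.607, -0.002]
wrist_force: [-3.7, -11.2, 9.6]
gripper_width: 0.0432
grip_force: 63.4
```

Emit:
carry_out:
  plan: [0.0008,0.0029,0,0,0,0,0,0,0,0,0,0]

```text
t: 8.38
tool_pos: [0.4873, 0.0086, 0.2018]
ee_rot: [0.002, 0.795, 0.607, -0.004]
wrist_force: [-3.9, -17.6, 12.6]
gripper_width: 0.043
grip_force: 63.7
```

Emit:
carry_out:
  plan: [0,0,0,0,0,0,0,0,0,0,0,0]
  hand: 0.2

```text
t: 8.75
tool_pos: [0.4882, 0.0146, 0.2015]
ee_rot: [-0.001, 0.794, 0.608, 0.0]
wrist_force: [0.3, 0.9, 0.0]
gripper_width: 0.0684
grip_force: 0.0
```

Emit:
carry_out:
  plan: [-0.0005,-0.0019,0,0,0,0,0.03,0,0,0,0.04,0,-0.012,-0.045,0.04,0,0,0,0,0]

```text
t: 9.38
tool_pos: [0.476, -0.0363, 0.3142]
ee_rot: [0.003, 0.796, 0.605, 0.002]
wrist_force: [1.0, 0.7, -0.5]
gripper_width: 0.0681
grip_force: 0.0
```

```bash
python3 look.py 6
python3 - <<'E'
from h import *
im=[]
for n in("scene","side"):
    d=dict(np.load(f"{n}6.npz"));u,v=proj(d,[.5,.08,.07]).astype(int);im.append(cv2.resize(d["frame"][v-60:v+60,u-60:u+60],(400,400),interpolation=2))
    P=cloud(d).reshape(-1,3)
    k=(abs(P[:,0]-.51)<.1)&(abs(P[:,1]-.12)<.1)&(P[:,2]>.19)&(P[:,2]<.203);print(n,"knob",k.sum(),rect(P[k][:,:2]),P[k].mean(0).round(4),toclamp(P[k]).mean(0).round(4))
cv2.imwrite("pics/home.png",np.hstack(im))
E
```

```text
[ 0.476  -0.0363  0.3142] [ 0.0056 -0.1501  0.3142] -15.529164048282396 [ 1.   0.7 -0.5] [ 0.03  0.03 -0.01]
scene -0.15 72 x [-0.0176  0.0251] z 0.0528
scene -0.12 56 x [-0.0155  0.0252] z 0.053
scene -0.09 33 x [0.0081 0.0254] z 0.0529
scene 0 36 x [0.0135 0.0258] z 0.0533
scene 0.025 24 x [0.0134 0.0259] z 0.0534
front 0.0354 rear -0.162
side -0.15 110 x [-0.0182  0.0245] z 0.0543
side -0.12 114 x [-0.0188  0.0252] z 0.0546
side -0.09 113 x [-0.0187  0.0248] z 0.0545
side -0.06 108 x [-0.0192  0.0237] z 0.0546
side -0.03 68 x [-0.0192  0.0053] z 0.054
side 0 55 x [-0.0193 -0.0046] z 0.0544
side 0.025 76 x [-0.0188  0.0065] z 0.0542
front 0.0287 rear -0.1631
scene knob 73 (array([501. , 164.3]), array([19.6, 25. ]), 63.4) [0.5024 0.1652 0.1953] [-0.0218  0.0513  0.1953]
side knob 91 (array([498.2, 160.9]), array([23. , 21.8]), 62.8) [0.4971 0.1628 0.1967] [-0.0263  0.0476  0.1967]
```

View pics/home.png

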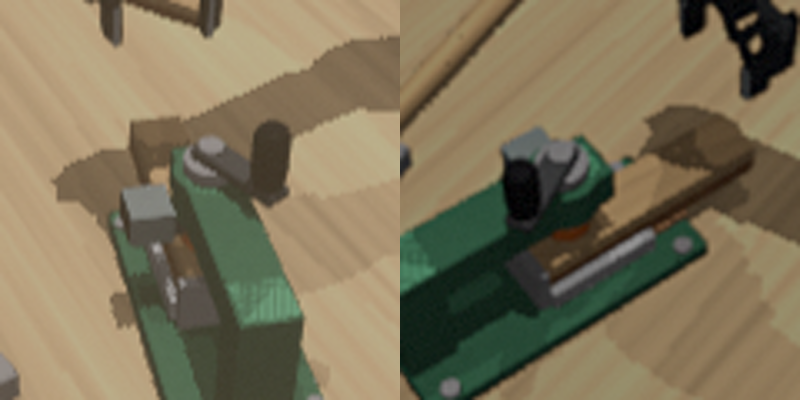

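The rail is home: its near edge is parallel in the guides and its end is against the stop at about (545,270) in the right crop. The knob is unmoved. Spindle axis is about (0.513, 0.109) and the knob about (0.4996, 0.163). Next is the knob.

Emit:
carry_out:
  plan: [0,0,0.045,0,0,0,0.045,0,0.008,0.05,0,0,0.008,0.05,0,0,0.008,0.05,0,0]

```text
t: 10.1
tool_pos: [0.4995, 0.1195, 0.4004]
ee_rot: [-0.001, 0.794, 0.608, -0.001]
wrist_force: [0.1, -0.6, -0.3]
gripper_width: 0.0681
grip_force: 0.0
```

Emit:
carry_out:
  plan: [0.0005,0.048,0,0,0,0,0,0,0,0,0,0]

```text
t: 10.48
tool_pos: [0.4999, 0.1652, 0.4004]
ee_rot: [-0.0, 0.794, 0.608, -0.001]
wrist_force: [-0.4, 0.1, 0.0]
gripper_width: 0.0684
grip_force: 0.0
```

Emit:
carry_out:
  plan: [0,-0.0015,-0.025,0,0,0,-0.025,0,0,0,-0.018,0,0,0,0,0]

```text
t: 10.98
tool_pos: [0.5, 0.1623, 0.3323]
ee_rot: [-0.0, 0.795, 0.607, -0.002]
wrist_force: [-0.7, -0.2, -0.2]
gripper_width: 0.0679
grip_force: 0.0
```

Emit:
carry_out:
  plan: [0,0,0,0,0,0,0,0,0,0,0,0,0,0,0,0,0,0,0,0]
  hand: 1
  squeeze: 50

```text
t: 11.6
tool_pos: [0.5006, 0.1634, 0.3347]
ee_rot: [0.0, 0.794, 0.608, 0.001]
wrist_force: [-0.1, -0.5, 5.7]
gripper_width: 0.0245
grip_force: 49.1
```

```bash
cat > tab.py <<'E'
from cell import *
from h import *
import sys
C=np.array([.5132,.1091])
s=read_state();p=s["tool_pos"];D=p[:2]-C
print("t",s["t"],"tool",p.round(4),"r",np.hypot(*D).round(4),"world ang",np.degrees(np.arctan2(D[1],D[0])).round(1),"F",s["wrist_force"].round(1),"w",s["gripper_width"])
d=snapshot("scene");np.savez("tab.npz",**d);B=d["frame"].astype(int)
P=toclamp(cloud(d));m=(abs(P[...,0]-.06)<.045)&(abs(P[...,1])<.05)&(P[...,2]>.04)&(P[...,2]<.14)
r=m&(B[...,2]>1.6*B[...,1])&(B[...,2]>1.6*B[...,0])
print("red px",r.sum(),P[r].mean(0).round(3) if r.any() else "", "x max of housing area",np.percentile(P[m][:,0],98).round(4) if m.any() else 0,m.sum())
if len(sys.argv)>1:
    cv2.imwrite(sys.argv[1],cv2.resize(d["frame"][180:340,260:460],(800,600),interpolation=2))
E
python3 tab.py pics/k0.png
```

```text
t 11.6 tool [0.5006 0.1634 0.3347] r 0.0557 world ang 103.1 F [-0.1 -0.5  5.7] w 0.024511302435118433
red px 0  x max of housing area 0.066 641
```

View pics/k0.png

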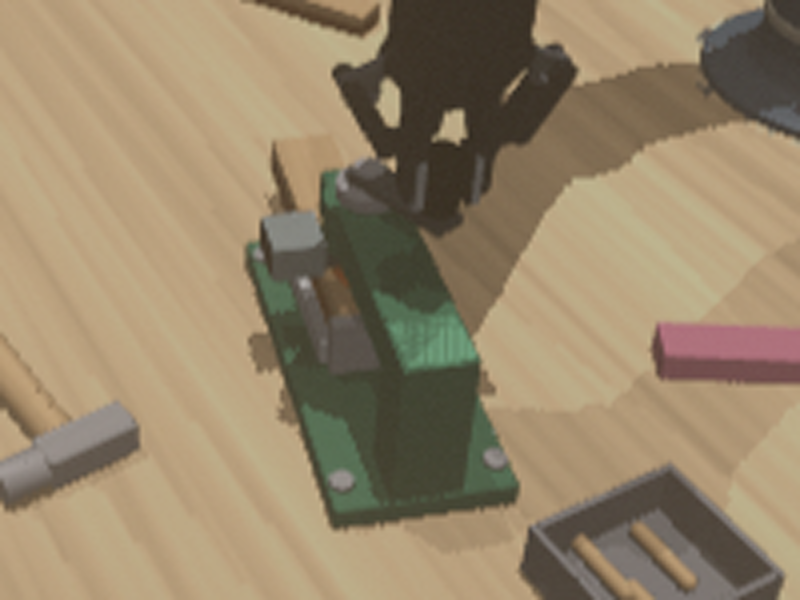

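The gripper holds the knob at about (440,185) in the crop. The grey housing is at (295,245) with the tab still in.

```bash
python3 -c "
import numpy as np
for k in range(8):
    a=np.radians(103-10*np.arange(5*k,5*k+6));p=.055*np.c_[np.cos(a),np.sin(a)]
    print(103-50*k,[v for d in np.diff(p,axis=0).round(4) for v in (float(d[0]),float(d[1]),0,0)])"
```

```text
103 [0.0095, 0.0013, 0, 0, 0.0096, -0.0003, 0, 0, 0.0094, -0.002, 0, 0, 0.0089, -0.0036, 0, 0, 0.0081, -0.0051, 0, 0]
53 [0.0071, -0.0064, 0, 0, 0.0059, -0.0076, 0, 0, 0.0045, -0.0085, 0, 0, 0.003, -0.0091, 0, 0, 0.0013, -0.0095, 0, 0]
3 [-0.0003, -0.0096, 0, 0, -0.002, -0.0094, 0, 0, -0.0036, -0.0089, 0, 0, -0.0051, -0.0081, 0, 0, -0.0064, -0.0071, 0, 0]
-47 [-0.0076, -0.0059, 0, 0, -0.0085, -0.0045, 0, 0, -0.0091, -0.003, 0, 0, -0.0095, -0.0013, 0, 0, -0.0096, 0.0003, 0, 0]
-97 [-0.0094, 0.002, 0, 0, -0.0089, 0.0036, 0, 0, -0.0081, 0.0051, 0, 0, -0.0071, 0.0064, 0, 0, -0.0059, 0.0076, 0, 0]
-147 [-0.0045, 0.0085, 0, 0, -0.003, 0.0091, 0, 0, -0.0013, 0.0095, 0, 0, 0.0003, 0.0096, 0, 0, 0.002, 0.0094, 0, 0]
-197 [0.0036, 0.0089, 0, 0, 0.0051, 0.0081, 0, 0, 0.0064, 0.0071, 0, 0, 0.0076, 0.0059, 0, 0, 0.0085, 0.0045, 0, 0]
-247 [0.0091, 0.003, 0, 0, 0.0095, 0.0013, 0, 0, 0.0096, -0.0003, 0, 0, 0.0094, -0.002, 0, 0, 0.0089, -0.0036, 0, 0]
```

Emit:
carry_out:
  plan: [0,0,0.002,0]

```text
t: 11.78
tool_pos: [0.5005, 0.1631, 0.3351]
ee_rot: [0.0, 0.794, 0.608, 0.001]
wrist_force: [5.2, 1.2, -12.6]
gripper_width: 0.0246
grip_force: 49.7
```

Emit:
carry_out:
  plan: [0.0095,0.0013,-0.0014,0,0.0096,-0.0003,0,0,0.0094,-0.002,0,0,0.0089,-0.0036,0,0,0.0081,-0.0051,0,0]

```text
t: 12.4
tool_pos: [0.5453, 0.1555, 0.3348]
ee_rot: [-0.002, 0.794, 0.608, 0.0]
wrist_force: [-3.4, 3.4, 3.5]
gripper_width: 0.0248
grip_force: 51.5
```

```bash
python3 tab.py
```

```text
t 12.4 tool [0.5453 0.1555 0.3348] r 0.0564 world ang 55.4 F [-3.4  3.4  3.5] w 0.024834006410010975
red px 0  x max of housing area 0.0661 506
```

Emit:
carry_out:
  plan: [0.0071,-0.0064,0,0,0.0059,-0.0076,0,0,0.0045,-0.0085,0,0,0.003,-0.0091,0,0,0.0013,-0.0095,0,0]

```text
t: 13.08
tool_pos: [0.5686, 0.1143, 0.3349]
ee_rot: [-0.0, 0.794, 0.608, 0.003]
wrist_force: [3.7, 5.4, 0.5]
gripper_width: 0.0243
grip_force: 51.0
```

Emit:
carry_out:
  plan: [-0.0003,-0.0096,0,0,-0.002,-0.0094,0,0,-0.0036,-0.0089,0,0,-0.0051,-0.0081,0,0,-0.0064,-0.0071,0,0]

```text
t: 13.7
tool_pos: [0.5514, 0.0696, 0.3349]
ee_rot: [0.001, 0.794, 0.608, 0.003]
wrist_force: [3.8, 3.7, -0.8]
gripper_width: 0.0244
grip_force: 51.0
```

Emit:
carry_out:
  plan: [-0.0076,-0.0059,0,0,-0.0085,-0.0045,0,0,-0.0091,-0.003,0,0,-0.0095,-0.0013,0,0,-0.0096,0.0003,0,0]

```text
t: 14.32
tool_pos: [0.5065, 0.0553, 0.3348]
ee_rot: [0.001, 0.794, 0.608, 0.002]
wrist_force: [5.9, 3.5, -2.0]
gripper_width: 0.0248
grip_force: 51.0
```

```bash
python3 tab.py
```

```text
t 14.325 tool [0.5065 0.0553 0.3348] r 0.0543 world ang -97.1 F [ 5.9  3.5 -2. ] w 0.02476614302943693
red px 0  x max of housing area 0.0661 649
```

Emit:
carry_out:
  plan: [-0.0094,0.002,0,0,-0.0089,0.0036,0,0,-0.0081,0.0051,0,0,-0.0071,0.0064,0,0,-0.0059,0.0076,0,0]

```text
t: 15.0
tool_pos: [0.468, 0.0791, 0.3349]
ee_rot: [0.002, 0.794, 0.607, 0.002]
wrist_force: [8.7, 1.0, -4.0]
gripper_width: 0.0247
grip_force: 50.7
```

```bash
python3 tab.py
```

```text
t 15.0 tool [0.468  0.0791 0.3349] r 0.0542 world ang -146.4 F [ 8.7  1.  -4. ] w 0.024740594869042277
red px 0  x max of housing area 0.0661 642
```

Emit:
carry_out:
  plan: [-0.0045,0.0085,0,0,-0.003,0.0091,0,0,-0.0013,0.0095,0,0]

```text
t: 15.42
tool_pos: [0.4591, 0.1047, 0.3348]
ee_rot: [0.002, 0.795, 0.607, 0.001]
wrist_force: [7.2, -5.5, -0.1]
gripper_width: 0.0249
grip_force: 51.1
```

```bash
python3 tab.py
```

```text
t 15.425 tool [0.4591 0.1047 0.3348] r 0.0542 world ang -175.4 F [ 7.2 -5.5 -0.1] w 0.02494993737399514
red px 0  x max of housing area 0.066 649
```

Emit:
carry_out:
  plan: [0.0003,0.0096,0,0,0.002,0.0094,0,0,0.0036,0.0089,0,0]

```text
t: 15.85
tool_pos: [0.4639, 0.1321, 0.3346]
ee_rot: [0.002, 0.795, 0.607, -0.002]
wrist_force: [-0.0, -7.1, 7.6]
gripper_width: 0.0244
grip_force: 51.9
```

```bash
python3 tab.py
```

```text
t 15.85 tool [0.4639 0.1321 0.3346] r 0.0544 world ang 155.0 F [-0.  -7.1  7.6] w 0.024416394100769012
red px 0  x max of housing area 0.0661 645
```

Emit:
carry_out:
  plan: [0.0051,0.0081,0,0,0.0064,0.0071,0,0,0.0076,0.0059,0,0]

```text
t: 16.27
tool_pos: [0.4817, 0.1545, 0.3346]
ee_rot: [0.001, 0.795, 0.607, -0.003]
wrist_force: [-4.8, -4.0, 10.2]
gripper_width: 0.0245
grip_force: 52.3
```

```bash
python3 tab.py
```

```text
t 16.275 tool [0.4817 0.1545 0.3346] r 0.0552 world ang 124.8 F [-4.8 -4.  10.2] w 0.024476745198014516
red px 0  x max of housing area 0.0661 646
```

Emit:
carry_out:
  plan: [0.0085,0.0045,0.0005,0,0.0091,0.003,0,0,0.0095,0.0013,0,0]

```text
t: 16.7
tool_pos: [0.5078, 0.1649, 0.3347]
ee_rot: [-0.001, 0.794, 0.608, -0.003]
wrist_force: [-8.2, 0.9, 7.7]
gripper_width: 0.0242
grip_force: 52.0
```

```bash
python3 tab.py
```

```text
t 16.7 tool [0.5078 0.1649 0.3347] r 0.0561 world ang 95.5 F [-8.2  0.9  7.7] w 0.02424066503335133
red px 0  x max of housing area 0.066 649
```

Emit:
carry_out:
  plan: [0.0096,-0.0003,0,0,0.0094,-0.002,0,0,0.0089,-0.0036,0,0]

```text
t: 17.12
tool_pos: [0.5356, 0.161, 0.3348]
ee_rot: [-0.003, 0.794, 0.608, -0.002]
wrist_force: [-6.6, 5.9, 3.9]
gripper_width: 0.0247
grip_force: 51.7
```

```bash
python3 tab.py
```

```text
t 17.125 tool [0.5356 0.161  0.3348] r 0.0565 world ang 66.7 F [-6.6  5.9  3.9] w 0.024749226122706868
red px 0  x max of housing area 0.066 612
```

Emit:
carry_out:
  plan: [0.0081,-0.0051,0,0,0.0071,-0.0064,0,0]

```text
t: 17.42
tool_pos: [0.5512, 0.1507, 0.3349]
ee_rot: [-0.003, 0.793, 0.609, 0.0]
wrist_force: [-2.9, 7.6, 1.9]
gripper_width: 0.0246
grip_force: 51.3
```

```bash
python3 tab.py pics/k1.png
```

```text
t 17.425 tool [0.5512 0.1507 0.3349] r 0.0563 world ang 47.6 F [-2.9  7.6  1.9] w 0.024628730000691268
red px 67 [0.074 0.002 0.083] x max of housing area 0.0788 545
```

View pics/k1.png

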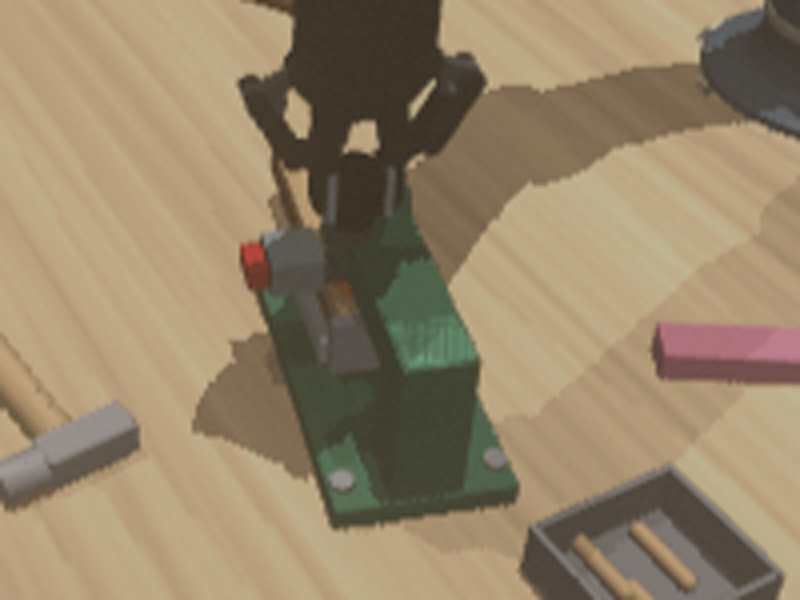

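The red tab is out at (255,265) beside the grey housing. I'll stop here, ease off, open and lift away.

Emit:
carry_out:
  plan: [-0.0006,0.0006,0,0,0,0,0,0,0,0,0,0,0,0,0,0]
  hand: 0.2

```text
t: 17.98
tool_pos: [0.5522, 0.1474, 0.3348]
ee_rot: [0.0, 0.794, 0.607, -0.0]
wrist_force: [1.1, 1.0, -0.3]
gripper_width: 0.0679
grip_force: 0.0
```

Emit:
carry_out:
  plan: [0,0,0.02,0,0,0,0.04,0,0,0,0.04,0,0,0,0.02,0,-0.02,-0.05,0,0]

```text
t: 18.6
tool_pos: [0.5326, 0.1008, 0.457]
ee_rot: [0.0, 0.792, 0.61, 0.003]
wrist_force: [0.7, -1.5, 1.3]
gripper_width: 0.0677
grip_force: 0.0
```

Emit:
carry_out:
  plan: [-0.02,-0.06,0,0,-0.02,-0.06,0,0,-0.02,-0.06,0,0,0,0,0,0,0,0,0,0]

```text
t: 19.23
tool_pos: [0.473, -0.0798, 0.455]
ee_rot: [0.0, 0.794, 0.607, 0.0]
wrist_force: [-0.3, 0.8, -0.3]
gripper_width: 0.0685
grip_force: 0.0
```

```bash
python3 look.py 9; python3 tab.py pics/end.png
```

```text
[ 0.473  -0.0798  0.455 ] [ 0.014  -0.1929  0.455 ] -15.184201821517917 [-0.3  0.8 -0.3] [0.09 0.05 0.  ]
scene -0.15 76 x [-0.018   0.0253] z 0.0528
scene -0.12 46 x [-0.0054  0.0253] z 0.0528
scene -0.09 34 x [0.0077 0.0257] z 0.0527
scene 0 23 x [0.0161 0.0284] z 0.0542
scene 0.025 26 x [0.0134 0.0357] z 0.0529
front 0.0362 rear -0.1627
side -0.15 112 x [-0.0181  0.0252] z 0.054
side -0.12 106 x [-0.0181  0.0248] z 0.0544
side -0.09 118 x [-0.0181  0.0256] z 0.0548
side -0.06 107 x [-0.0192  0.0233] z 0.0544
side -0.03 74 x [-0.0185  0.0056] z 0.0546
side 0 73 x [-0.0184 -0.0009] z 0.0589
side 0.025 75 x [-0.0188  0.0075] z 0.0547
front 0.0286 rear -0.163
t 19.325 tool [ 0.4734 -0.0787  0.4549] r 0.1919 world ang -102.0 F [-0.7  0.1  0.1] w 0.06835196943179409
red px 64 [0.074 0.003 0.084] x max of housing area 0.0789 576
```

View pics/end.png

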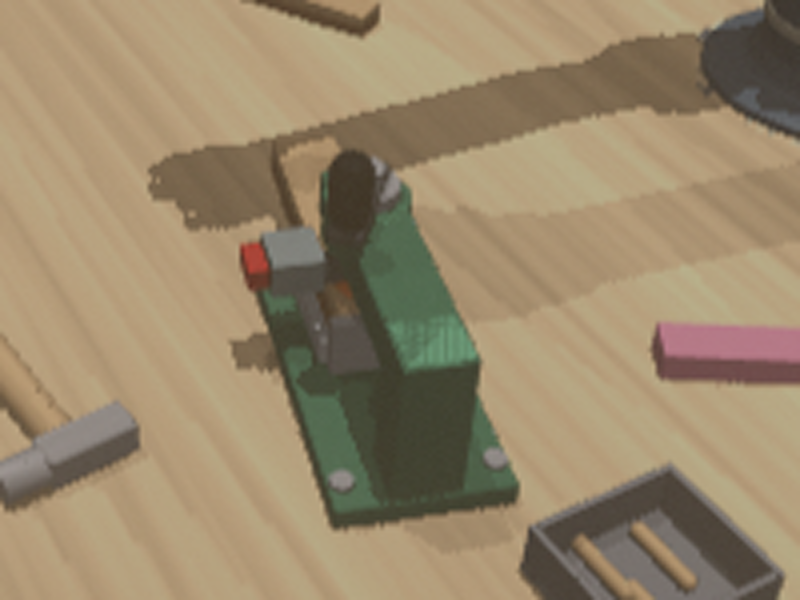

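The tab is out at (255,265), the rail is still home with its rear end unmoved, and the gripper is clear.

```bash
python3 -c "
from cell import *
print(job_done())"
```

```text
the job is handed in; nothing more can be done
None
```

The rail is home against the end stop and clamped; I stopped cranking within 20° of the red tab springing out, let go, moved the gripper clear, and handed the job in at about 19 s of the 72 s allowed.

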